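# Open the fume box window to the pointer and start its fan

### The job

Get the small white fume box on the desk ready for work: with your fingertips, gently push its sliding window up from beneath the lip, without pinching the lip, until the lip is level with the pointer on the box's left rail, and leave the window standing there. Then press the round fan button on top of the box fully down and let it come back up. Leave the pointer and the things on the desk round the box where they are.

Things in the scene. Friction and masses are not known exactly. Their poses are not given: they have to be found in the camera images.
- hood: White box fixed on the desk, 150 deep (x) x 210 wide (y) x 250 mm high; steel counterweight channel adds 16 mm on its right. Origin: underside centre; x front to back, y to its left, z up. Upright toe board (front at x = -75) to z = 55 mm; above it the window face leans back: up the face is (0.423, 0, 0.906), straight out of it (-0.906, 0, 0.423). Flat top at z = 250, x = 16 to 75 mm.
- window (a joint): How far the window has been pushed up along its sloping rails, m: 0 shut (the start), 0.105 at the upper stop. It is balanced by the counterweight, needs about 3 N along the slope to move (friction) and stays where it is left. If pushed too far it can be pushed back down from above the lip.
- lip_under (a point): Centre of the flat underside of the black lip along the window's bottom edge: push here. Axes: z up the slope, x into the face, y to the box's left. Lip: 148 mm wide, a lower plate 36 mm deep and 7 mm thick (x = -18 to +18, z = 0 to 7 mm from this point) and on it a shorter upper plate (x = -6 to +18, z = 7 to 13 mm). Open air below. When shut, the outer edge of the underside is 75 mm above the desk.
- lip_mid (a point): Centre of the lip: mid-width, half-way through the 13 mm total thickness, half-way out. Axes: z up the slope. This is the point that comes level with the pointer.
- pointer_tip (a point): Tip of the black wedge pointer clamped on the left (+y) window rail, pointing right at the lip's end, 7 mm beside it; 45 to 90 mm up the slope from the shut lip. Its body, 20 mm high, stands 36 mm out of the face, 81 to 113 mm left of the window's middle. Axes: z up the slope. The lip is level when lip_mid and this tip agree along that z.
- fan (a joint): Travel of the round fan button, m: 0 up, 0.006 fully down; spring-loaded, about 4 N fully down, comes back when released.
- fan_top (a point): Centre of the top of the round white fan button (30 mm across) in a low grey housing on the flat top of the box, left of the middle; it is pressed straight down. The round grille right of it is only an air outlet.
- stapler: Dark blue stapler, loose, 38 x 151 x 52 mm, standing right of the box. Not to be moved. Origin: underside centre.
- tape_measure: Yellow tape measure, loose, 34 x 79 x 60 mm, standing left of the box. Not to be moved. Origin: underside centre.
- eraser: Small eraser in a green sleeve, loose, 21 x 48 x 12 mm, in front of the box. Not to be moved. Origin: underside centre.
- marker: Orange marker pen, loose, 16 x 118 x 14 mm, lying in front of the box to its right. Not to be moved. Origin: underside centre.
- binder_clip: Black binder clip, loose, 32 x 46 x 14 mm, lying in front of the box. Not to be moved. Origin: underside centre.

How it is judged:
By the outcome, as a careful person would: the job done as asked, in the order asked, and still so for the second after the job is handed in, with the robot touching nothing.
It also fails if it takes over 51 s, if anything falls off the work surface, if the arm or the gripper's body presses on something with over 40 N, if the wrist force passes 120 N, or if a joint passes its speed limit or range.

### The arm

A 7-joint arm with a two-finger parallel gripper is mounted at the origin on a cart in front of the work surface, level with it; the furniture and walls round the work are solid. World frame = base frame: x ahead of the robot, y to its left, z up, the work surface at z = 0. Lengths are in m, angles in rad, forces in N, time in s.
With the tool pointing down it reaches from about 0.35 to 0.9 m from the base axis. Payload 8.1 kg.
Tool frame: the origin (TCP) lies midway between the tips of the shut fingers; the grasp point (between the pads) lies 19 mm behind it; z points along the fingers, y is the line along which they close (so a half turn about z gives the same grasp; the last joint's range is limited). The gripper opens to 92 mm and grips with 3 to 60 N. Pads are 19 mm wide; open, the fingers measure 130 mm over their backs; the gripper's body (75 mm by 190 mm) begins 47 mm behind the grasp point.
Start: joints at [1.045, 0.434, 0.025, 1.573, -0.012, 1.134, -0.075], TCP at [0.256, -0.57, 0.227] pointing down, gripper open.
Joint ranges: [-2.62, 2.62], [-0.44, 2.09], [-1.27, 1.32], [0.08, 2.57], [-1.32, 4.46], [0.12, 2], [-2.74, 2.74]. Speed limits (rad/s): [2.22, 2.22, 3.01, 3.01, 3.14, 3.14, 3.14].

### API

Orientations are given as a rotation vector (axis times angle).
In Python, from cell import readout, get_image, calibration, ticket gives the robot as it stands. The module is installed in compiled form; this text tells all that it offers.
- The arm moves only by the tool move_arm, never from a script. Its argument "series" is a list of rows, each a list of 6 numbers: the shift along the world's x, y, z as a fraction of full scale, then the turn, a rotation vector about the world's x, y, z as a fraction of full scale. A call has 1 to 5 rows; each row is the pose to reach, as a shift and turn from the pose commanded when the call began; what a row does not reach only later rows make up. Full scale, the value 1, is 0.75 m for a shift and 60 degrees for a turn. A row lasts 1/10 s, in which the tool goes at most 50 mm and 8.59 degrees, less where a joint would pass 70% of its speed; a pose out of reach is approached as far as the arm can. A call with a number of a shift or a turn outside -1 to 1 is refused whole. A call with a gripper value outside its range is refused whole. "claw" is the opening, from -1 (shut) to 1 (fully open), so that 0 is half open, set as the call begins (left out, the last holds). The fingers move at their own pace and stop on an object; "squeeze" is the grip in N (left out, the last holds). Time passes only in rows, so rows that repeat a pose let the fingers close. It gives the time, the measured TCP pose, the force, the opening and the grip force at its end, in the units of the state.
- readout.observe(): the state, without advancing time (a new reading comes with each control period).
- get_image(name): name is "scene" or "top" or "wrist"; returns (picture, depth): 384x512x3 uint8, red, green, blue; 384x512 float32, m along the optical axis (not along the pixel's ray), 0 where there is no reading.
- calibration(name): a dict with "fx", "fy", "cx", "cy" (pixels), "view" (4x4, takes a point from world to camera coordinates); the wrist camera has in their place "mount" (4x4, takes a point from camera to tool coordinates, whose origin is the TCP and whose axes are the flange's). Camera axes: x right, y down, z forward; pixel columns grow to the right and rows downward; lengths in m; the calibration is good to about 2 mm. A picture is of the moment at which its call begins: read the wrist's pose just before it. calibration takes no time and is no camera call.
- ticket.sign_off(): hands the job in; it is judged then, once.
The state is a dict: "clock": time; "joints": joint angles; "dq": joint speeds; "joint_efforts": joint torques, N m; "position": TCP position; "ee_rot": TCP orientation; "force": force on the tool from outside, world axes, zero at the start; "ft_torque": the same for the moment, N m; "width": opening from 0.0 (shut) to 1.0 (fully open); "gripper_force": force on a finger pad.
Only numpy, scipy, OpenCV 4.12 (cv2) and the standard library are available. Lean on these libraries where they do the work, as an engineer would, in place of code of your own. Each camera call takes 0.05 s, during which the arm holds its last target. There are 200 camera calls.

## Working session

There is one attempt and no reset: what is moved stays moved. The work goes in short steps, Python scripts to look and compute and a tool call to move; the robot and the scene stay as the last step left them, time stands still between calls to the robot, and variables do not carry over. Pictures are saved under pics/ and viewed, at most 10 in all, crops included, and the job is handed in when it is done.

Besides the shell and the picture viewer there is one more tool, called after "Emit:" by a JSON object that holds its "fn" and its "kwargs". move_arm: Moves the arm, as the interface text tells. Shift numbers are shares of 0.75 m and turn numbers shares of 60 degrees, none past 1 either way. Its arguments: {"type":"object","properties":{"series":{"type":"array"},"claw":{"type":"number"},"squeeze":{"type":"number"}},"required":["series"]}

```bash
mkdir -p pics; cat > h.py <<'E'
import numpy as np, cv2
from cell import readout, get_image, calibration, ticket
from scipy.spatial.transform import Rotation as R
def cam(name):
    s=readout.observe(); im,d=get_image(name); c=calibration(name)
    if 'view' in c: T=np.linalg.inv(np.array(c['view']))
    else:
        M=np.eye(4); M[:3,:3]=R.from_rotvec(s['ee_rot']).as_matrix(); M[:3,3]=s['position']; T=M@np.array(c['mount'])
    v,u=np.mgrid[0:384,0:512]
    P=np.stack([(u-c['cx'])/c['fx']*d,(v-c['cy'])/c['fy']*d,d],-1)@T[:3,:3].T+T[:3,3]
    P[d==0]=np.nan
    return im,d,P,T,c
def save(im,f,k=1.5): cv2.imwrite('pics/'+f,cv2.resize(im[:,:,::-1],None,fx=k,fy=k,interpolation=cv2.INTER_CUBIC))
E
python3 - <<'E'
from h import *
s=readout.observe(); print(s)
for n in('scene','top'):
    im,d,P,T,c=cam(n); save(im,n+'1.png'); np.savez(n+'1.npz',im=im,P=P); print(n,T[:3,3],T[:3,2],c['fx'])
print(calibration('wrist')['mount'])
E
```

```text
{'clock': 0.0, 'joints': array([ 1.0453856 ,  0.43520351,  0.02496536,  1.57410442, -0.01156176,
        1.1340044 , -0.07512608]), 'dq': array([-0.00107957, -0.00233403, -0.00311535, -0.00044264, -0.00118462,
       -0.00159963, -0.00226892]), 'joint_efforts': array([-5.73233501e-04, -6.67865324e+01,  9.84489173e-01, -3.14465225e+01,
       -6.06809137e-02,  4.26564203e-02,  1.18357125e-04]), 'position': array([ 0.25618043, -0.56951717,  0.22595417]), 'ee_rot': array([-3.07021390e+00, -6.58788047e-01,  7.82739055e-04]), 'force': array([ 0.45276861, -0.16687042, -0.46306809]), 'ft_torque': array([-0.00541034,  0.00281201, -0.02355359]), 'gripper_force': 0.0, 'width': 1.0013135407677318}
scene [0.24972033 0.25502782 1.016217  ] [ 0.25483845 -0.42791452 -0.86714851] 471.1307325061723
top [ 0.42878991 -0.15520544  1.02560846] [ 0.06248673 -0.01893244 -0.99786621] 406.9089662878052
[[-1.38498768e-03 -9.52988911e-01 -3.03002007e-01  8.28517292e-02]
 [ 9.99998782e-01 -1.10163796e-03 -1.10605617e-03  2.10589932e-04]
 [ 7.20260751e-04 -3.03003170e-01  9.52989276e-01 -1.58776441e-01]
 [ 0.00000000e+00  0.00000000e+00  0.00000000e+00  1.00000000e+00]]
```

View pics/scene1.png

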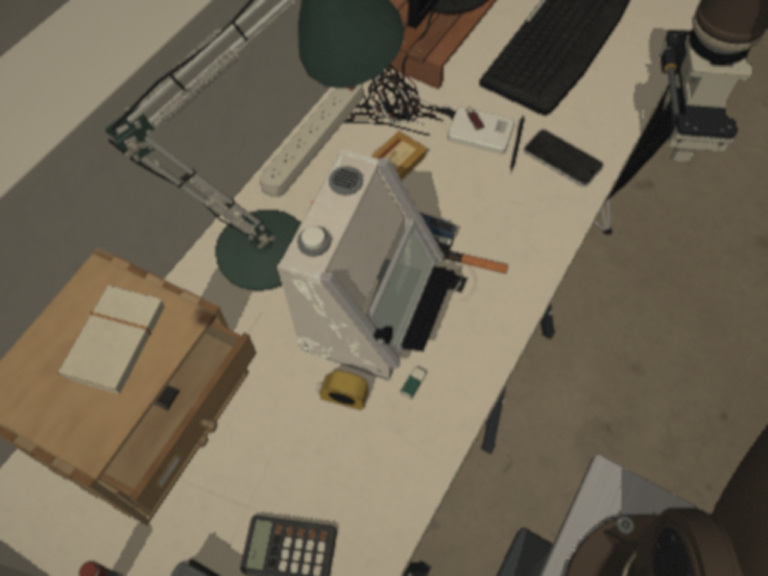

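View pics/top1.png

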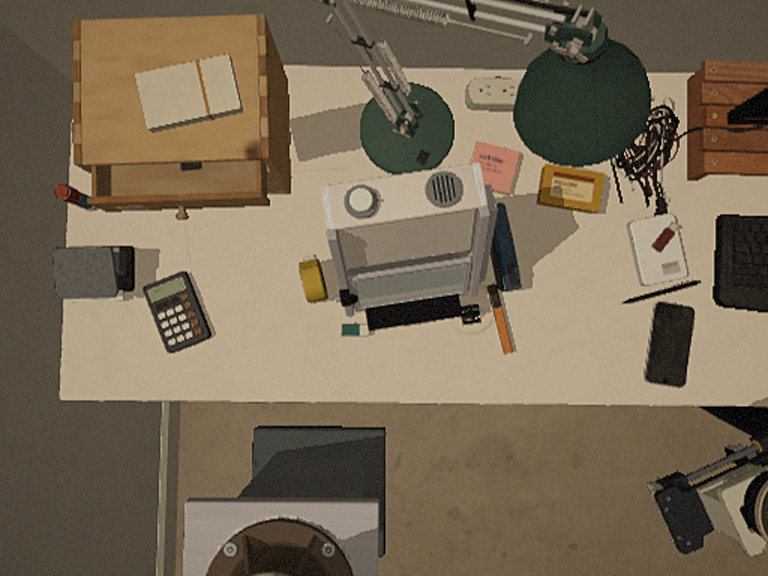

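The top view shows the fan button at (361,202), the grille at (443,188), the lip from (368,318) to (462,305), and the pointer at (347,297). The eraser is at (352,329), the binder clip at (470,314), the marker at (502,320), and the tape measure at (313,279).

```bash
python3 - <<'E'
from h import *
for n in('top','scene'):
    z=np.load(n+'1.npz'); P=z['P']; im=z['im']
    m=np.abs(P[...,2]-.25)<.008; m&=(P[...,0]>.4)&(P[...,0]<.9)&(np.abs(P[...,1])<.4)
    k,l,st,ce=cv2.connectedComponentsWithStats(m.astype(np.uint8)); 
    i=1+np.argmax(st[1:,4]); q=P[l==i]; r=cv2.minAreaRect(q[:,:2].astype(np.float32)); print(n,'top z',np.median(q[:,2]),r,cv2.boxPoints(r).round(4).tolist())
    pts={'top':dict(fan=(361,200),grille=(443,188),lipL=(376,321),lipR=(455,309),ptr=(347,297),eraser=(346,330),clip=(470,314),marker=(502,320),tape=(313,279),lamp=(580,100),lampbase=(405,130),larm1=(350,30),larm2=(480,10),stap=(505,250)),
     'scene':dict(fan=(313,237),grille=(346,178),ptr=(383,334),eraser=(412,384),lipL=(415,335),lipR=(440,280),lamp=(350,40),larm1=(200,70),larm2=(180,165),tape=(345,385))}[n]
    for k2,(u,v) in pts.items():
        u=int(u/1.5);v=int(v/1.5); print(k2,np.nanmedian(P[v-1:v+2,u-1:u+2].reshape(-1,3),0).round(4))
E
```

```text
top top z 0.25035603699531833 ((0.5934985876083374, -0.18781211972236633), (0.08048060536384583, 0.2100701481103897), 9.368850708007812) [[0.5367000102996826, -0.09070000052452087], [0.570900022983551, -0.2980000078678131], [0.6503000259399414, -0.2849000096321106], [0.616100013256073, -0.07760000228881836]]
fan [ 0.5948 -0.1315  0.2673]
grille [ 0.6144 -0.2361  0.257 ]
lipL [ 0.4463 -0.1514  0.0774]
lipR [ 0.4663 -0.2747  0.079 ]
ptr [ 0.4789 -0.1103  0.1493]
eraser [ 0.432  -0.1016  0.0116]
clip [ 0.4616 -0.3081  0.0133]
marker [ 0.4523 -0.3608  0.0127]
tape [ 0.512  -0.0508  0.0598]
lamp [ 0.6643 -0.3549  0.4304]
lampbase [ 0.7568 -0.1957  0.0641]
larm1 [ 0.8123 -0.1151  0.2684]
larm2 [ 0.8894 -0.2954  0.1864]
stap [ 0.565  -0.3578  0.0518]
scene top z 0.2502295963071223 ((0.594359278678894, -0.18586143851280212), (0.08421577513217926, 0.212592214345932), 9.43232250213623) [[0.5353999733924866, -0.08789999783039093], [0.5702000260353088, -0.29760000109672546], [0.6532999873161316, -0.28380000591278076], [0.6184999942779541, -0.07410000264644623]]
fan [ 0.5947 -0.1282  0.269 ]
grille [ 0.6157 -0.2395  0.257 ]
ptr [ 0.478  -0.1052  0.1494]
eraser [ 0.4334 -0.111   0.0119]
lipL [ 0.4562 -0.1572  0.0785]
lipR [ 0.468  -0.2576  0.0813]
lamp [ 0.6583 -0.3327  0.4028]
larm1 [ 0.8902 -0.2811  0.2859]
larm2 [ 0.8051 -0.1295  0.2813]
tape [ 0.5077 -0.0459  0.0591]
```

```bash
cat >> h.py <<'E'
YAW=np.radians(9.4); ex=np.array([np.cos(YAW),np.sin(YAW),0]); ey=np.array([-np.sin(YAW),np.cos(YAW),0]); ez=np.array([0,0,1.])
H=np.stack([ex,ey,ez],1); O=np.array([.560,-.192,0])
def ori(az,pitch):
    a,p=np.radians([az,pitch]); z=np.array([np.cos(p)*np.cos(a),np.cos(p)*np.sin(a),-np.sin(p)])
    x=np.array([np.sin(p)*np.cos(a),np.sin(p)*np.sin(a),np.cos(p)]); return np.stack([x,np.cross(z,x),z],1)
def go(pos,Rm):
    s=readout.observe(); r=(R.from_matrix(Rm)*R.from_rotvec(s['ee_rot']).inv()).as_rotvec()
    d=np.array(pos)-s['position']
    print('at',s['position'].round(4),'F',s['force'].round(1),'t',round(s['clock'],2),'q',s['joints'].round(2))
    print('mm',(d*1000).round(1),'deg',np.degrees(np.linalg.norm(r)).round(2),'row',[float(x) for x in np.r_[d/.75,r/np.radians(60)].round(4)])
E
python3 - <<'E'
from h import *
E=O+H@np.array([-.105,0,.075]); Rm=ori(34.4,40); print(E)
go(E-.12*Rm[:,2]+[0,0,.03],Rm)
E
```

```text
[ 0.45640992 -0.20914923  0.075     ]
at [ 0.2562 -0.5696  0.226 ] F [ 0.2  0.  -0.9] t 0.1 q [ 1.05  0.44  0.02  1.57 -0.01  1.13 -0.08]
mm [124.3 308.5 -43.9] deg 50.96 row [0.1658, 0.4113, -0.0585, 0.4074, -0.7283, 0.1582]
```

Emit:
{"fn": "move_arm", "kwargs": {"series": [[0.033,0.08,-0.01,0.08,-0.145,0.03],[0.066,0.16,-0.02,0.16,-0.29,0.06],[0.1,0.24,-0.03,0.24,-0.43,0.09],[0.13,0.32,-0.04,0.32,-0.57,0.125],[0.166,0.41,-0.058,0.407,-0.728,0.158]], "claw": -1, "squeeze": 5}}

```text
clock: 0.6
position: [0.3505, -0.3395, 0.197]
ee_rot: [-2.638, -0.771, -1.021]
force: [1.0, 0.5, -2.2]
width: 0.617
gripper_force: 0.0
```

```bash
python3 - <<'E'
from h import *
E=O+H@np.array([-.105,0,.075]); Rm=ori(34.4,40)
go(E-.12*Rm[:,2]+[0,0,.03],Rm)
E
```

```text
at [ 0.3505 -0.3395  0.197 ] F [ 1.   0.5 -2.2] t 0.6 q [ 1.41  0.41 -0.31  2.01 -0.75  1.01  0.62]
mm [ 30.   78.4 -14.9] deg 7.75 row [0.0401, 0.1046, -0.0198, 0.0646, -0.1085, 0.0272]
```

Emit:
{"fn": "move_arm", "kwargs": {"series": [[0.02,0.052,-0.01,0.03,-0.054,0.013],[0.04,0.105,-0.02,0.065,-0.108,0.027],[0.04,0.105,-0.02,0.065,-0.108,0.027],[0.04,0.105,-0.02,0.065,-0.108,0.027]]}}

```text
clock: 1.0
position: [0.3797, -0.2611, 0.1807]
ee_rot: [-2.523, -0.779, -1.167]
force: [0.2, -0.5, 0.8]
width: 0.268
gripper_force: 0.0
```

```bash
python3 - <<'E'
from h import *
E=O+H@np.array([-.105,0,.075]); Rm=ori(34.4,40)
go(E-.12*Rm[:,2]+[0,0,.03],Rm)
im,d,P,T,c=cam('wrist'); save(im,'w1.png'); np.savez('w1.npz',im=im,P=P)
E
```

```text
at [ 0.3797 -0.2611  0.1807] F [ 0.2 -0.5  0.8] t 1.0 q [ 1.44  0.44 -0.41  2.16 -0.93  0.93  0.79]
mm [ 0.8 -0.   1.4] deg 0.41 row [0.0011, -0.0, 0.0019, -0.0017, -0.0065, -0.0012]
```

View pics/w1.png

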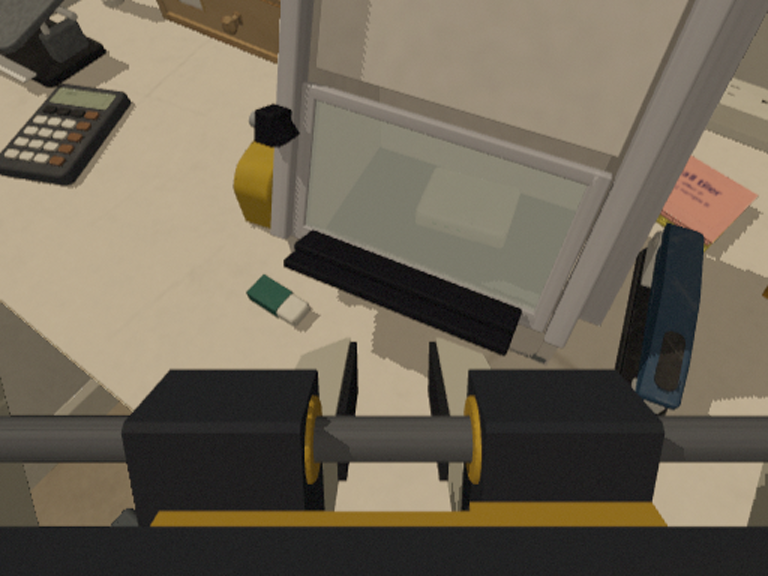

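Wrist view: the lip runs from (285,262) to (520,345). The pointer wedge is at (275,125) with its tip near (298,132), and the eraser is at (280,298). The fingers are still closing.

```bash
cat >> h.py <<'E'
U=np.array([.423,0,.906]); N=np.array([-.906,0,.423])
def soy(P):  # world -> (s up face, o out of face, y) about hood point (-75,0,55)mm
    h=(P-O)@H-np.array([-.075,0,.055]); return np.stack([h@U,h@N,h[...,1]],-1)
E
python3 - <<'E'
from h import *
for f in('w1','top1','scene1'):
    z=np.load(f+'.npz'); P=z['P']; S=soy(P)*1000; g=z['im'].max(-1); dark=(g<45)
    face=(np.abs(S[...,2])<60)&(S[...,0]>125)&(S[...,0]<175)&(np.abs(S[...,1])<30); 
    print(f,'face o med',np.nanmedian(S[face],0))
    for nm,m in(('lip',dark&(S[...,0]>-10)&(S[...,0]<40)&(S[...,1]>0)&(S[...,1]<50)&(np.abs(S[...,2])<100)&(P[...,2]>.045)),
                ('ptr',dark&(S[...,0]>35)&(S[...,0]<130)&(S[...,1]>-5)&(S[...,1]<60)&(S[...,2]>60)&(S[...,2]<125))):
        q=S[m]; print(nm,len(q)); 
        if len(q): print(np.percentile(q,[1,5,50,95,99],axis=0).round(1).tolist())
        if nm=='ptr' and len(q):
            for lo in range(75,116,4):
                b=q[(q[:,2]>=lo)&(q[:,2]<lo+4)]
                if len(b): print('  y',lo,len(b),b.min(0).round(1)[:2],b.max(0).round(1)[:2])
    # lip y extents vs sides
E
```

```text
w1 face o med [147.22797626  -2.47102803 -13.68007554]
lip 4790
[[2.8, 14.8, -73.8], [4.4, 17.1, -68.8], [10.7, 35.8, -8.1], [13.8, 48.3, 62.5], [14.0, 49.0, 69.4]]
ptr 628
[[72.4, 19.4, 80.3], [74.0, 22.5, 81.9], [83.8, 35.2, 92.0], [90.4, 36.9, 101.8], [90.5, 37.3, 102.9]]
  y 79 51 [77.  25.2] [83.9 36. ]
  y 83 98 [73.8 25.1] [88.  36.6]
  y 87 109 [73.5 13.5] [90.4 37.1]
  y 91 142 [72.  17.2] [90.8 37.4]
  y 95 112 [72.2 19.4] [90.7 37.6]
  y 99 110 [71.6 19. ] [90.6 37.4]
  y 103 6 [80.5 34.2] [88.8 36. ]
top1 face o med [ 1.50809356e+02 -1.26077545e+00 -6.81421712e-02]
lip 899
[[3.4, 14.6, -73.8], [4.6, 16.9, -68.0], [11.3, 33.7, -2.3], [14.7, 47.6, 63.3], [15.7, 49.0, 69.2]]
ptr 94
[[73.9, 19.1, 80.9], [77.6, 20.1, 82.7], [87.4, 32.1, 93.9], [90.9, 38.0, 102.1], [91.2, 38.7, 103.0]]
  y 79 5 [80.4 28.2] [83.1 36.2]
  y 83 13 [74.8 25.9] [87.6 37.5]
  y 87 15 [79.  16.3] [88.6 37.8]
  y 91 20 [73.9 19.8] [91.4 38.3]
  y 95 21 [73.9 19.3] [90.9 38.8]
  y 99 19 [76.3 20.3] [91.1 38.6]
  y 103 1 [87.5 19.9] [87.5 19.9]
scene1 face o med [150.90344352  -2.33399749   2.36587307]
lip 780
[[3.4, 16.2, -69.7], [4.9, 18.0, -64.1], [11.3, 34.3, 3.4], [14.8, 47.1, 66.0], [15.8, 48.5, 72.0]]
ptr 77
[[75.3, 19.6, 84.0], [77.9, 22.0, 86.0], [87.2, 33.9, 97.6], [90.9, 37.3, 104.9], [91.8, 37.9, 106.1]]
  y 83 5 [80.5 29.3] [85.6 34.2]
  y 87 10 [76.3 26. ] [88.5 37. ]
  y 91 13 [76.9 19.4] [90.9 37.7]
  y 95 18 [75.4 22.5] [90.5 37. ]
  y 99 18 [74.9 19.7] [92.  37.3]
  y 103 13 [78.5 22.8] [91.7 37.9]
```

```bash
cat > lip.py <<'E'
from h import *
def lip(P,im,a=-10,b=40):
    S=soy(P)*1000; m=(im.max(-1)<45)&(S[...,0]>a)&(S[...,0]<b)&(S[...,1]>8)&(S[...,1]<55)&(np.abs(S[...,2])<68)
    q=S[m]; up=q[(q[:,1]>18)&(q[:,1]<33)]; lo=q[(q[:,1]>40)&(q[:,1]<47)]
    return np.median(up[:,0]).round(2),np.percentile(up[:,0],[10,90]).round(1),np.percentile(lo[:,0],[10,50,90]).round(2)
if __name__=='__main__':
  for f in('w1','top1','scene1'):
    z=np.load(f+'.npz'); P=z['P']; print(f,lip(P,z['im']))
    S=soy(P)*1000; q=S[(z['im'].max(-1)<45)&(S[...,0]>-8)&(S[...,0]<25)&(S[...,1]>8)&(S[...,1]<55)&(np.abs(S[...,2])<75)]
    if f=='w1':
        for o in range(10,52,3):
            b=q[(q[:,1]>=o)&(q[:,1]<o+3)]; print(o,len(b),np.percentile(b[:,0],[5,50,95]).round(1) if len(b) else '')
        t=q[q[:,1]>40]
        for y in range(-70,70,20):
            b=t[np.abs(t[:,2]-y)<10]; print(y,np.median(b[:,0]),np.percentile(b[:,1],95))
E
python3 lip.py
```

```text
w1 (np.float64(13.32), array([12.8, 13.8]), array([6.6 , 7.32, 7.85]))
10 0 
13 144 [12.6 13.1 13.7]
16 263 [12.5 13.3 13.9]
19 271 [12.6 13.3 14. ]
22 256 [12.7 13.3 13.9]
25 290 [12.7 13.3 13.9]
28 294 [12.6 13.4 13.9]
31 301 [12.5 13.3 13.9]
34 1082 [ 6.9 10.8 13.5]
37 346 [ 6.6  7.4 11.5]
40 307 [6.6 7.3 8.1]
43 338 [6.6 7.3 8. ]
46 846 [2.8 5.8 7.7]
49 48 [3.6 5.5 6.9]
-70 6.697695804021858 48.65062198568498
-50 6.8476036271086125 48.86970038200978
-30 6.894523777540493 48.74807602679248
-10 6.803237879518919 48.68355226752399
10 6.817059176835692 48.92088925705833
30 6.851520990397227 48.71989040714695
50 6.842179447057906 48.843753912261796
top1 (np.float64(12.49), array([10.5, 14.6]), array([4.21, 6.24, 8.51]))
scene1 (np.float64(12.73), array([11.2, 14.6]), array([4.82, 6.81, 9.18]))
```

```bash
cat >> h.py <<'E'
RM=ori(34.4,40)
def W(s,o,y): return O+H@(np.array([-.075,y/1000,.055])+U*s/1000+N*o/1000)
E
python3 - <<'E'
from h import *
p=W(-27,27,5); print('under',p,'pre',p-.07*RM[:,2], 'd*70/750',(RM[:,2]*.07/.75).round(4),'up slope mm->row', (H@U/750).round(6))
go(p-.07*RM[:,2],RM)
E
```

```text
under [ 0.44978929 -0.20517721  0.041959  ] pre [ 0.40554414 -0.2354725   0.08695413] d*70/750 [ 0.059   0.0404 -0.06  ] up slope mm->row [5.560e-04 9.200e-05 1.208e-03]
at [ 0.38   -0.2623  0.1811] F [ 0.9  0.  -0.4] t 1.05 q [ 1.44  0.44 -0.41  2.16 -0.93  0.93  0.79]
mm [ 25.6  26.8 -94.1] deg 0.36 row [0.0341, 0.0358, -0.1255, 0.0002, -0.0061, -0.0005]
```

Emit:
{"fn": "move_arm", "kwargs": {"series": [[0.012,0.012,-0.042,0,0,0],[0.023,0.024,-0.084,0,0,0],[0.034,0.036,-0.1255,0,-0.006,0],[0.034,0.036,-0.1255,0,-0.006,0]]}}

```text
clock: 1.45
position: [0.4054, -0.2338, 0.0848]
ee_rot: [-2.519, -0.779, -1.175]
force: [-0.5, 0.1, -0.5]
width: 0.005
gripper_force: 0.0
```

```bash
python3 - <<'E'
from h import *
go(W(-27,27,5),RM); s=readout.observe();print(s['width'])
im,d,P,T,c=cam('wrist'); save(im,'w2.png'); np.savez('w2.npz',im=im,P=P)
E
```

```text
at [ 0.4054 -0.2338  0.0848] F [-0.5  0.1 -0.5] t 1.45 q [ 1.41  0.64 -0.48  2.24 -1.09  0.68  1.03]
mm [ 44.4  28.6 -42.9] deg 0.25 row [0.0592, 0.0382, -0.0572, -0.0038, -0.0012, -0.0013]
0.005155816187542149
```

View pics/w2.png

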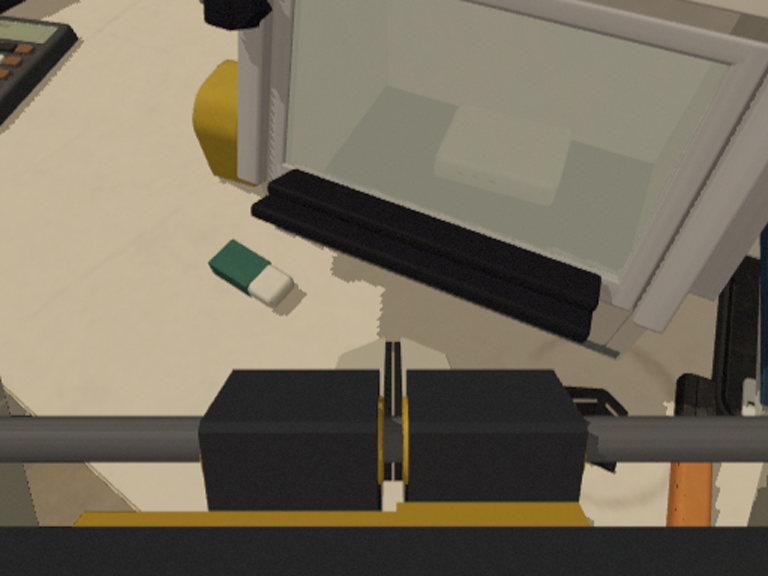

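Fingers are shut with the tip at (393,345), short of and below the lip, whose edge runs (252,210) to (588,340). The way in is clear, so I go under the lip.

Emit:
{"fn": "move_arm", "kwargs": {"series": [[0.02,0.013,-0.02,0,0,0],[0.04,0.026,-0.04,0,0,0],[0.059,0.038,-0.058,0,0,0],[0.059,0.038,-0.058,0,0,0],[0.059,0.038,-0.058,0,0,0]]}}

```text
clock: 2.0
position: [0.4502, -0.2075, 0.0448]
ee_rot: [-2.523, -0.783, -1.179]
force: [0.2, -0.1, 0.0]
width: 0.005
gripper_force: 0.0
```

```bash
python3 - <<'E'
from h import *
go(W(-17,27,5),RM)
E
```

```text
at [ 0.4502 -0.2075  0.0448] F [ 0.2 -0.1  0. ] t 2.0 q [ 1.37  0.77 -0.6   2.25 -1.26  0.5   1.16]
mm [3.8 3.  6.2] deg 0.13 row [0.005, 0.0041, 0.0083, 0.0011, 0.0018, -0.0004]
```

Emit:
{"fn": "move_arm", "kwargs": {"series": [[0.0022,0.0004,0.0048,0,0,0],[0.0044,0.0007,0.0097,0,0,0],[0.0067,0.0011,0.0145,0,0,0],[0.0089,0.0015,0.0193,0,0,0],[0.0111,0.0018,0.0242,0,0,0]]}}

```text
clock: 2.5
position: [0.458, -0.2055, 0.0619]
ee_rot: [-2.523, -0.781, -1.176]
force: [-3.7, -4.2, -2.1]
width: 0.003
gripper_force: 1.8
```

```bash
python3 - <<'E'
from h import *
from lip import lip
go(W(0,27,5),RM); print(soy(readout.observe()['position'])*1000)
im,d,P,T,c=cam('wrist'); print(lip(P,im,-10,60)); save(im,'w3.png')
E
```

```text
at [ 0.458  -0.2055  0.0619] F [-3.7 -4.2 -2.1] t 2.5 q [ 1.34  0.72 -0.59  2.25 -1.24  0.52  1.1 ]
mm [3.  2.2 4.5] deg 0.04 row [0.0041, 0.0029, 0.0061, 0.0006, -0.0001, -0.0]
[-5.53728878 28.1186339   3.36362443]
(np.float64(29.81), array([29.3, 30.3]), array([23.1 , 23.77, 24.33]))
```

View pics/w3.png

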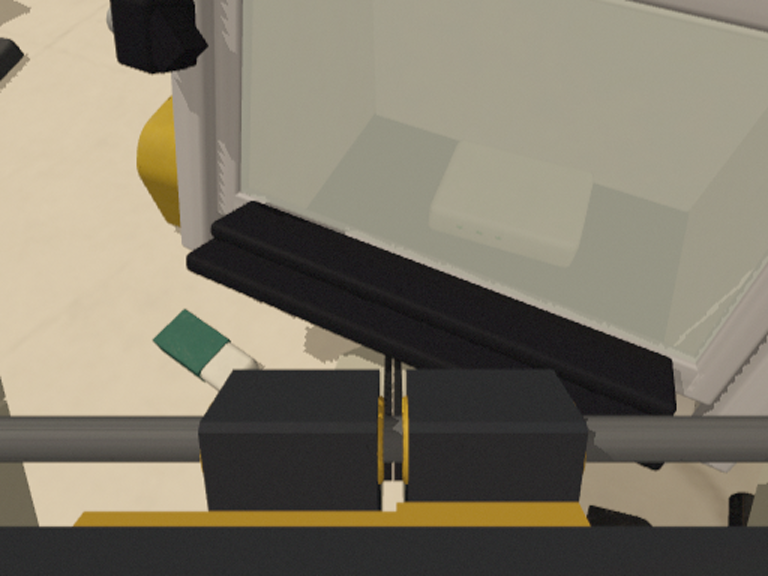

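The lip is up about 16.5 mm, resting on the fingertips, which meet it at (393,358). Before pushing further I check the carriage clearance from depth.

```bash
python3 - <<'E'
from h import *
im,d,P,T,c=cam('wrist'); s=readout.observe()
M=R.from_rotvec(s['ee_rot']).as_matrix(); L=(P-s['position'])@M*1000
for u,v in((200,250),(200,262),(330,250),(330,275),(259,243),(266,243),(262,250)): print((u,v),L[v,u].round(1),(soy(P[v,u])*1000).round(1),im[v,u])
E
```

```text
(200, 250) [ 37.1 -16.6 -72.9] [48.1 92.3  5.6] [45 44 45]
(200, 262) [ 37.8 -15.3 -80.5] [51.1 98.5  2.1] [45 46 46]
(330, 250) [ 37.4  19.6 -73.5] [ 55.   78.9 -27.4] [42 43 45]
(330, 275) [ 37.4  17.2 -86.1] [ 58.2  91.1 -29.2] [45 47 46]
(259, 243) [ 10.   -0.6 -16.2] [ 9.1 40.6  2.1] [23 18 16]
(266, 243) [ 10.    2.7 -16.2] [ 9.6 39.3 -0.8] [27 27 26]
(262, 250) [  3.1   0.8 -10.2] [ 1.2 36.   0.9] [106  98  83]
```

Emit:
{"fn": "move_arm", "kwargs": {"series": [[0.0022,0.0004,0.0048,0,0,0],[0.0044,0.0007,0.0097,0,0,0],[0.0067,0.0011,0.0145,0,0,0],[0.0089,0.0015,0.0193,0,0,0],[0.0111,0.0018,0.0242,0,0,0]]}}

```text
clock: 3.1
position: [0.4665, -0.2031, 0.0801]
ee_rot: [-2.521, -0.782, -1.177]
force: [-1.5, -1.7, -2.5]
width: 0.008
gripper_force: 1.5
```

Emit:
{"fn": "move_arm", "kwargs": {"series": [[0.0022,0.0004,0.0048,0,0,0],[0.0044,0.0007,0.0097,0,0,0],[0.0067,0.0011,0.0145,0,0,0],[0.0089,0.0015,0.0193,0,0,0],[0.0111,0.0018,0.0242,0,0,0]]}}

```text
clock: 3.6
position: [0.4749, -0.2018, 0.0983]
ee_rot: [-2.521, -0.782, -1.177]
force: [-1.7, -2.1, -2.7]
width: 0.001
gripper_force: 1.5
```

```bash
cat > ptr.py <<'E'
from h import *
def ptr(P,im):
    S=soy(P)*1000; m=(im.max(-1)<45)&(S[...,0]>60)&(S[...,0]<105)&(S[...,1]>8)&(S[...,1]<45)&(S[...,2]>76.5)&(S[...,2]<112)
    q=S[m]; t=q[(q[:,2]>90)&(q[:,1]<32)]; f=q[(q[:,1]>32)]
    o=[len(q)]
    if len(t)>5: o+=['topsurf',np.percentile(t[:,0],[10,50,90]).round(1)]
    for y in range(78,106,3):
        b=f[np.abs(f[:,2]-y)<1.5]
        if len(b)>4: o+=[(y,len(b),*np.percentile(b[:,0],[2,98]).round(1))]
    return o
E
python3 - <<'E'
from h import *
from lip import lip
from ptr import ptr
go(W(0,27,5),RM); print(soy(readout.observe()['position'])*1000)
im,d,P,T,c=cam('wrist'); print(lip(P,im,20,110)); print(ptr(P,im)); save(im,'w4.png')
z=np.load('w1.npz'); print(ptr(z['P'],z['im']))
E
```

```text
at [ 0.4749 -0.2018  0.0983] F [-1.7 -2.1 -2.7] t 3.6 q [ 1.3   0.64 -0.58  2.22 -1.2   0.57  0.97]
mm [-13.8  -1.5 -31.9] deg 0.09 row [-0.0184, -0.002, -0.0425, -0.0005, 0.0004, -0.0013]
[34.72652005 27.9058992   4.22285154]
(np.float64(70.22), array([69.8, 70.7]), array([63.55, 64.2 , 64.75]))
[2043, 'topsurf', array([87.6, 90.3, 90.7]), (81, 75, np.float64(78.5), np.float64(83.6)), (84, 132, np.float64(75.9), np.float64(86.4)), (87, 185, np.float64(74.2), np.float64(89.2)), (90, 197, np.float64(73.2), np.float64(90.2)), (93, 227, np.float64(72.7), np.float64(90.7)), (96, 191, np.float64(73.0), np.float64(90.8)), (99, 192, np.float64(73.0), np.float64(90.9)), (102, 147, np.float64(73.2), np.float64(90.6))]
[628, 'topsurf', array([87.9, 90.1, 90.5]), (81, 21, np.float64(78.0), np.float64(83.6)), (84, 47, np.float64(75.8), np.float64(86.8)), (87, 59, np.float64(73.8), np.float64(88.4)), (90, 66, np.float64(73.4), np.float64(89.9)), (93, 72, np.float64(72.3), np.float64(90.3)), (96, 68, np.float64(72.8), np.float64(90.3)), (99, 66, np.float64(72.3), np.float64(90.1)), (102, 57, np.float64(72.6), np.float64(90.3))]
```

View pics/w4.png

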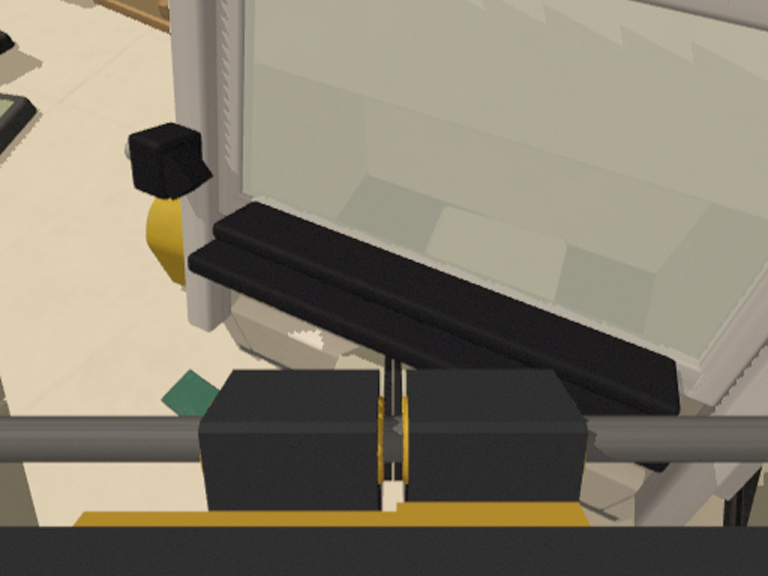

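The lip's left end, at (190,262)–(255,205), is still below the pointer tip at (211,175). It has about 17 mm to go. I push 15.

Emit:
{"fn": "move_arm", "kwargs": {"series": [[0.0021,0.0003,0.0045,0,0,0],[0.0042,0.0007,0.009,0,0,0],[0.0063,0.001,0.0136,0,0,0],[0.0083,0.0014,0.0181,0,0,0],[0.0083,0.0014,0.0181,0,0,0]]}}

```text
clock: 4.15
position: [0.4814, -0.2007, 0.1122]
ee_rot: [-2.521, -0.783, -1.178]
force: [-0.1, -0.5, -1.1]
width: 0.005
gripper_force: 0.5
```

```bash
cat > chk.py <<'E'
from h import *
from lip import lip
from ptr import ptr
s=readout.observe(); print(soy(s['position'])*1000,s['force'],s['clock'])
im,d,P,T,c=cam('wrist'); print(lip(P,im,50,110)); print(ptr(P,im)); np.savez('last.npz',im=im,P=P); save(im,'last.png')
E
python3 chk.py
```

```text
[50.19036631 27.76023817  4.27466296] [-0.10075236 -0.50296241 -1.1265835 ] 4.15
(np.float64(86.1), array([85.7, 86.6]), array([79.43, 80.08, 80.62]))
[1847, 'topsurf', array([87.5, 90.2, 90.8]), (81, 60, np.float64(79.4), np.float64(84.1)), (84, 113, np.float64(77.0), np.float64(86.7)), (87, 157, np.float64(74.4), np.float64(88.9)), (90, 167, np.float64(73.1), np.float64(90.5)), (93, 204, np.float64(73.2), np.float64(90.8)), (96, 170, np.float64(73.3), np.float64(90.9)), (99, 161, np.float64(73.1), np.float64(90.8)), (102, 130, np.float64(73.2), np.float64(90.7))]
```

```bash
python3 - <<'E'
from h import *
z=np.load('last.npz'); im=z['im']; S=soy(z['P'])*1000
m=(im.max(-1)<60)&(S[...,0]>60)&(S[...,1]>8)&(S[...,2]>60); v,u=np.where(m); print(u.min(),u.max(),v.min(),v.max())
u0=max(0,u.min()-5);v0=max(0,v.min()-8); c=np.clip(im[v0:v0+100,u0:u0+130].astype(float)*2.2,0,255).astype(np.uint8); save(c,'crop.png',6)
# top-surface and front-face edges per y, tip fit
f=S[m&(S[...,1]>14)&(S[...,2]>76)]
for y in range(78,100,2):
    b=f[np.abs(f[:,2]-y)<1]; 
    if len(b)>5: print(y,len(b),np.percentile(b[:,0],[3,97]).round(1),np.percentile(b[:,1],[3,97]).round(1))
E
```

```text
89 186 110 187
80 53 [80.1 83. ] [26.  35.6]
82 113 [79.  84.4] [25.6 35.6]
84 135 [76.9 86.4] [25.8 35.6]
86 156 [75.8 88. ] [25.7 35.8]
88 136 [74.4 89. ] [26.1 35.8]
90 174 [74.6 90.2] [18.6 36.2]
92 305 [73.4 90.7] [18.  36.8]
94 162 [73.3 91. ] [19.5 36.8]
96 170 [73.4 91. ] [19.2 36.8]
98 151 [74.3 90.8] [19.8 37. ]
```

View pics/crop.png

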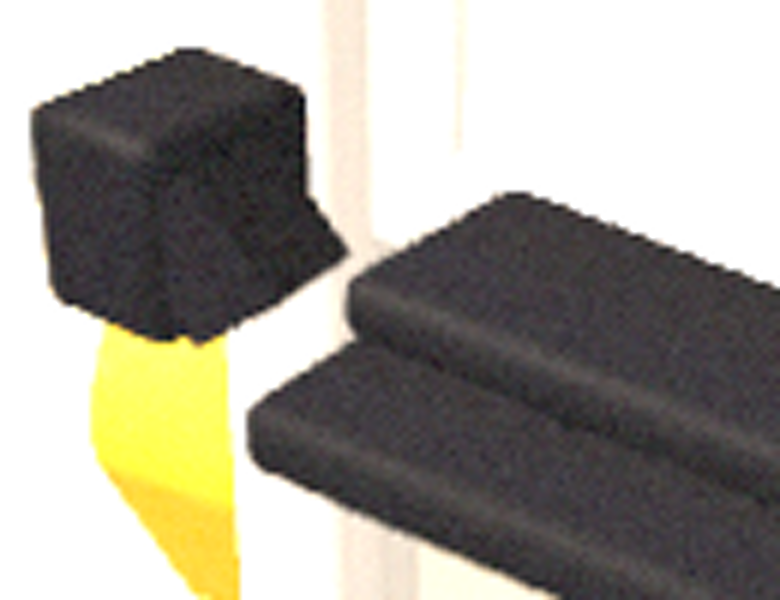

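The pointer tip sits about 1.5–2 mm above lip_mid in the face coordinates. I push 1.6 mm more.

Emit:
{"fn": "move_arm", "kwargs": {"series": [[0.0005,0.0001,0.001,0,0,0],[0.0009,0.0002,0.002,0,0,0],[0.0009,0.0002,0.002,0,0,0]]}}

```text
clock: 4.5
position: [0.4816, -0.2006, 0.113]
ee_rot: [-2.521, -0.782, -1.176]
force: [-0.5, -0.4, -1.7]
width: 0.006
gripper_force: 1.1
```

```bash
python3 chk.py
```

```text
[50.90437554 27.94726048  4.29092469] [-0.50527983 -0.37339107 -1.68257077] 4.5
(np.float64(86.53), array([86.1, 87. ]), array([79.83, 80.51, 81.04]))
[1830, 'topsurf', array([87.6, 90.3, 90.8]), (81, 62, np.float64(78.8), np.float64(84.2)), (84, 106, np.float64(76.6), np.float64(86.8)), (87, 149, np.float64(74.4), np.float64(88.9)), (90, 163, np.float64(73.0), np.float64(90.1)), (93, 202, np.float64(73.1), np.float64(90.8)), (96, 164, np.float64(73.0), np.float64(90.8)), (99, 172, np.float64(73.2), np.float64(90.8)), (102, 128, np.float64(73.0), np.float64(90.7))]
```

Emit:
{"fn": "move_arm", "kwargs": {"series": [[0.0005,0.0001,0.001,0,0,0],[0.0009,0.0002,0.002,0,0,0],[0.0009,0.0002,0.002,0,0,0]]}}

```text
clock: 4.85
position: [0.4824, -0.2005, 0.1146]
ee_rot: [-2.521, -0.782, -1.177]
force: [-0.9, -0.1, -3.8]
width: 0.008
gripper_force: 1.1
```

```bash
python3 chk.py
```

```text
[52.75289706 27.92692288  4.27461482] [-0.86466165 -0.06667515 -3.81991751] 4.85
(np.float64(88.34), array([87.9, 88.8]), array([81.66, 82.31, 82.87]))
[1811, 'topsurf', array([87.5, 90.2, 90.8]), (81, 55, np.float64(79.0), np.float64(84.0)), (84, 109, np.float64(77.1), np.float64(86.6)), (87, 148, np.float64(74.2), np.float64(88.8)), (90, 158, np.float64(73.6), np.float64(89.8)), (93, 204, np.float64(72.9), np.float64(90.8)), (96, 165, np.float64(73.0), np.float64(91.0)), (99, 161, np.float64(72.7), np.float64(90.8)), (102, 127, np.float64(73.7), np.float64(90.7))]
```

Emit:
{"fn": "move_arm", "kwargs": {"series": [[-0.0035,-0.0006,-0.0073,0,0,0],[-0.0067,-0.0011,-0.0145,0,0,0],[-0.026,-0.015,0.005,0,0,0],[-0.046,-0.028,0.025,0,0,0],[-0.066,-0.0415,0.0455,0,0,0]]}}

```text
clock: 5.4
position: [0.4321, -0.2316, 0.1488]
ee_rot: [-2.52, -0.782, -1.176]
force: [0.3, -0.6, 0.2]
width: 0.003
gripper_force: 0.0
```

Emit:
{"fn": "move_arm", "kwargs": {"series": [[-0.02,-0.014,0.02,0,0,0],[-0.04,-0.027,0.04,0,0,0],[-0.059,-0.04,0.06,0,0,0],[-0.059,-0.04,0.06,0,0,0]]}}

```text
clock: 5.8
position: [0.3877, -0.2641, 0.1944]
ee_rot: [-2.525, -0.781, -1.178]
force: [0.3, -0.4, -1.0]
width: 0.003
gripper_force: 0.0
```

```bash
python3 chk.py; python3 - <<'E'
from h import *
s=readout.observe();print(s['position'],s['joints'].round(2))
for n in('top','scene'):
    im,d,P,T,c=cam(n); save(im,n+'2.png'); np.savez(n+'2.npz',im=im,P=P)
    q=P[(P[...,2]>.258)&(P[...,2]<.285)&(im.min(-1)>90)]; h=(q-O)@H; k=(h[:,0]>0)&(h[:,0]<.09)&(h[:,1]>.02)&(h[:,1]<.1); q=q[k]
    t=q[q[:,2]>np.percentile(q[:,2],50)-.003]; print(n,len(t),np.median(t,0),(t.min(0)+t.max(0))/2,t.max(0)-t.min(0), np.percentile(q[:,2],[5,50,95]))
E
```

```text
[ 81.1578342  155.68869941 -42.95325121] [ 0.29396451 -0.35351472 -0.98761546] 5.8
(np.float64(88.09), array([87.7, 88.5]), array([81.32, 82.02, 82.48]))
[589, 'topsurf', array([88. , 90. , 90.5]), (81, 18, np.float64(78.1), np.float64(82.9)), (84, 40, np.float64(76.1), np.float64(86.3)), (87, 53, np.float64(74.2), np.float64(88.4)), (90, 62, np.float64(73.4), np.float64(89.5)), (93, 63, np.float64(72.7), np.float64(90.3)), (96, 68, np.float64(73.0), np.float64(90.2)), (99, 57, np.float64(72.2), np.float64(90.5)), (102, 54, np.float64(73.1), np.float64(90.3))]
[ 0.38835735 -0.2628211   0.19378123] [ 1.44  0.43 -0.43  2.14 -0.92  0.93  0.76]
top 186 [ 0.59482399 -0.13148806  0.26801849] [ 0.59500595 -0.13140712  0.26803668] [0.02784168 0.0265708  0.00650775] [0.25850164 0.26757419 0.26991413]
scene 162 [ 0.59503035 -0.12899185  0.26775252] [ 0.59499847 -0.12983251  0.26772597] [0.02896865 0.02934411 0.00676395] [0.25850833 0.26728763 0.2700375 ]
```

```bash
python3 - <<'E'
from h import *
for n in('top1','scene1'):
    P=np.load(n+'.npz')['P'].reshape(-1,3); q=P[(P[:,2]>.29)&(P[:,0]>.4)&(np.abs(P[:,1]+.2)<.35)]
    print(n,len(q))
    r=np.hypot(q[:,0]-.595,q[:,1]+.131)
    for a in range(0,30,5):
        b=q[(r>=a/100)&(r<a/100+.05)]
        if len(b): print(a,len(b),b.min(0).round(3),b.max(0).round(3))
Rm=ori(9.4,90); go([.595,-.131,.40],Rm); go([.42,-.2,.40],Rm)
E
```

```text
top1 8877
15 1347 [ 0.642 -0.325  0.292] [ 0.793 -0.092  0.467]
20 5052 [ 0.615 -0.38   0.29 ] [ 0.837 -0.077  0.507]
25 1947 [ 0.615 -0.428  0.361] [ 0.734 -0.35   0.498]
scene1 20791
15 4719 [ 0.637 -0.326  0.291] [ 0.795 -0.008  0.508]
20 8180 [ 0.617 -0.38   0.29 ] [0.845 0.063 0.508]
25 4842 [ 0.617 -0.425  0.29 ] [0.893 0.112 0.544]
at [ 0.3889 -0.2611  0.1933] F [ 0.9  0.6 -0.9] t 5.95 q [ 1.44  0.43 -0.43  2.14 -0.92  0.93  0.76]
mm [206.1 130.1 206.7] deg 55.64 row [0.2749, 0.1735, 0.2757, -0.3147, 0.7797, -0.3909]
at [ 0.3889 -0.2611  0.1933] F [ 0.9  0.6 -0.9] t 5.95 q [ 1.44  0.43 -0.43  2.14 -0.92  0.93  0.76]
mm [ 31.1  61.1 206.7] deg 55.64 row [0.0415, 0.0815, 0.2757, -0.3147, 0.7797, -0.3909]
```

```bash
python3 - <<'E'
from h import *
Rm=ori(0,70); go([.44,-.2,.36],Rm)
E
```

```text
at [ 0.3889 -0.2611  0.1933] F [ 0.9  0.6 -0.9] t 5.95 q [ 1.44  0.43 -0.43  2.14 -0.92  0.93  0.76]
mm [ 51.1  61.1 166.7] deg 45.45 row [0.0682, 0.0815, 0.2223, -0.1512, 0.4857, -0.5614]
```

Emit:
{"fn": "move_arm", "kwargs": {"series": [[0.0,0.015,0.055,-0.03,0.097,-0.112],[0.01,0.03,0.11,-0.06,0.194,-0.224],[0.03,0.05,0.165,-0.09,0.29,-0.336],[0.05,0.065,0.222,-0.12,0.388,-0.449],[0.068,0.081,0.222,-0.151,0.486,-0.561]]}}

```text
clock: 6.45
position: [0.4244, -0.2135, 0.3342]
ee_rot: [-2.911, -0.324, -0.783]
force: [0.2, -0.5, -1.3]
width: 0.008
gripper_force: 0.0
```

```bash
python3 - <<'E'
from h import *
Rm=ori(0,70); go([.601,-.131,.33],Rm)
E
```

```text
at [ 0.4244 -0.2135  0.3342] F [ 0.2 -0.5 -1.3] t 6.45 q [ 1.18 -0.02 -0.47  2.01 -0.58  0.94 -0.34]
mm [176.6  82.5  -4.2] deg 17.06 row [0.2355, 0.11, -0.0056, -0.068, 0.1675, -0.2195]
```

Emit:
{"fn": "move_arm", "kwargs": {"series": [[0.047,0.022,0.01,-0.014,0.034,-0.044],[0.094,0.044,0.01,-0.028,0.068,-0.088],[0.141,0.066,0.01,-0.042,0.1,-0.132],[0.188,0.088,0.005,-0.056,0.134,-0.176],[0.235,0.11,-0.005,-0.068,0.167,-0.22]]}}

```text
clock: 6.95
position: [0.5777, -0.1416, 0.3318]
ee_rot: [-3.078, -0.031, -0.558]
force: [-0.8, -0.4, 0.2]
width: 0.004
gripper_force: 0.0
```

```bash
python3 - <<'E'
from h import *
Rm=ori(0,70); go([.601,-.131,.295],Rm)
im,d,P,T,c=cam('wrist'); save(im,'w8.png')
go([.601,-.131,.295],Rm)
E
```

```text
at [ 0.5777 -0.1416  0.3318] F [-0.8 -0.4  0.2] t 6.95 q [ 0.77  0.18 -0.66  1.76  0.06  0.88 -1.44]
mm [ 23.3  10.6 -36.8] deg 1.47 row [0.0311, 0.0142, -0.049, -0.0093, 0.0092, -0.0207]
at [ 0.5825 -0.1354  0.3315] F [6.2 2.7 3.4] t 7.0 q [ 0.76  0.19 -0.67  1.76  0.07  0.88 -1.46]
mm [ 18.5   4.4 -36.5] deg 1.52 row [0.0247, 0.0059, -0.0487, -0.0137, 0.0099, -0.0188]
```

View pics/w8.png

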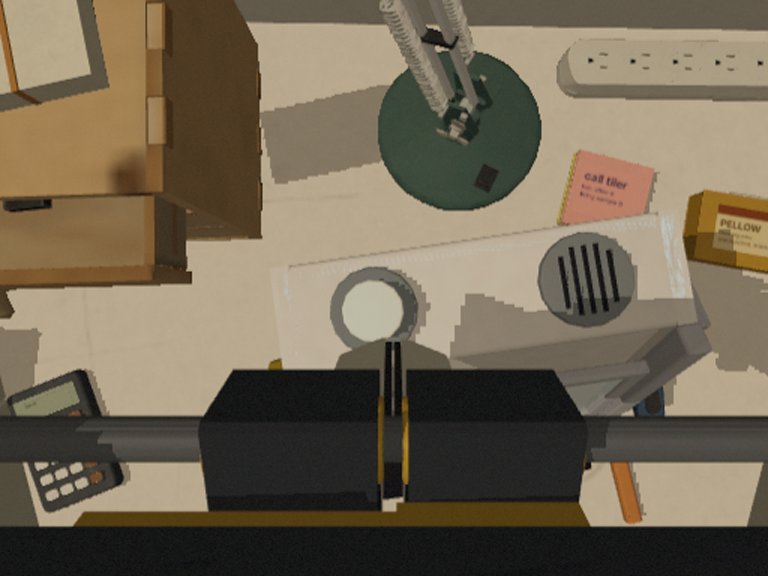

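The button is at (373,310), just ahead of the fingertips at (393,345), and nothing is near them.

Emit:
{"fn": "move_arm", "kwargs": {"series": [[0.012,0.003,-0.024,-0.007,0.005,-0.01],[0.025,0.006,-0.048,-0.013,0.01,-0.019],[0.025,0.006,-0.048,-0.013,0.01,-0.019],[0.025,0.006,-0.048,-0.013,0.01,-0.019]]}}

```text
clock: 7.4
position: [0.5947, -0.1376, 0.2957]
ee_rot: [3.093, 0.008, 0.543]
force: [-0.8, 1.2, 0.6]
width: 0.004
gripper_force: 0.0
```

```bash
python3 - <<'E'
from h import *
Rm=ori(0,70); go([.602,-.131,.273],Rm)
E
```

```text
at [ 0.5947 -0.1376  0.2957] F [-0.8  1.2  0.6] t 7.4 q [ 0.71  0.24 -0.64  1.79  0.15  0.82 -1.54]
mm [  7.3   6.6 -22.7] deg 0.33 row [0.0097, 0.0089, -0.0303, 0.0022, -0.0017, -0.0047]
```

Emit:
{"fn": "move_arm", "kwargs": {"series": [[0.009,0.0085,-0.01,0,0,0],[0.0095,0.009,-0.02,0,0,0],[0.0095,0.009,-0.029,0,0,0],[0.0095,0.009,-0.029,0,0,0]]}}

```text
clock: 7.8
position: [0.6012, -0.1326, 0.2739]
ee_rot: [3.091, 0.004, 0.542]
force: [0.1, -0.4, -0.2]
width: 0.006
gripper_force: 0.0
```

```bash
python3 - <<'E'
from h import *
Rm=ori(0,70); go([.602,-.131,.265],Rm)
E
```

```text
at [ 0.6012 -0.1326  0.2739] F [ 0.1 -0.4 -0.2] t 7.8 q [ 0.68  0.26 -0.63  1.81  0.18  0.77 -1.59]
mm [ 0.8  1.6 -8.9] deg 0.27 row [0.001, 0.0022, -0.0118, 0.0037, -0.0016, -0.0018]
```

Emit:
{"fn": "move_arm", "kwargs": {"series": [[0,0,-0.003,0,0,0],[0,0,-0.006,0,0,0],[0,0,-0.009,0,0,0],[0,0,-0.009,0,0,0]]}}

```text
clock: 8.2
position: [0.6023, -0.1324, 0.2682]
ee_rot: [3.09, 0.004, 0.545]
force: [-1.7, -0.7, 2.8]
width: 0.007
gripper_force: 1.3
```

Contact has been made, so I keep pressing in small steps.

Emit:
{"fn": "move_arm", "kwargs": {"series": [[0,0,-0.002,0,0,0],[0,0,-0.004,0,0,0],[0,0,-0.005,0,0,0],[0,0,-0.005,0,0,0]]}}

```text
clock: 8.6
position: [0.6026, -0.1324, 0.265]
ee_rot: [3.089, 0.004, 0.546]
force: [-3.5, -0.9, 8.6]
width: 0.007
gripper_force: 4.0
```

Emit:
{"fn": "move_arm", "kwargs": {"series": [[0,0,-0.002,0,0,0],[0,0,-0.004,0,0,0],[0,0,-0.004,0,0,0]]}}

```text
clock: 8.9
position: [0.6029, -0.1324, 0.2641]
ee_rot: [3.087, 0.004, 0.549]
force: [-15.4, -0.5, 27.7]
width: 0.008
gripper_force: 13.0
```

Emit:
{"fn": "move_arm", "kwargs": {"series": [[0,0,0.01,0,0,0],[0,0,0.03,0,0,0],[-0.01,0,0.08,0,0,0],[-0.04,0,0.13,0,0,0],[-0.09,-0.02,0.14,0,0,0]]}}

```text
clock: 9.4
position: [0.5374, -0.1442, 0.3706]
ee_rot: [3.089, 0.013, 0.555]
force: [0.2, -1.2, -0.2]
width: 0.01
gripper_force: 0.0
```

Emit:
{"fn": "move_arm", "kwargs": {"series": [[-0.06,-0.02,0.02,0,0,0],[-0.12,-0.04,0.02,0,0,0],[-0.18,-0.06,0.02,0,0,0],[-0.2,-0.06,0.02,0,0,0],[-0.2,-0.06,0.02,0,0,0]]}}

```text
clock: 9.9
position: [0.3828, -0.1927, 0.3812]
ee_rot: [3.089, -0.001, 0.544]
force: [0.6, -0.5, 0.3]
width: 0.006
gripper_force: 0.0
```

```bash
python3 chk.py; python3 - <<'E'
from h import *
from lip import lip
s=readout.observe();print(s['position'],s['force'])
im,d,P,T,c=cam('scene'); save(im,'scene3.png'); print('scene',lip(P,im,50,110))
Q=np.load('scene1.npz')
for nm,(u,v) in dict(fan=(313,237),ptr=(383,334),eraser=(412,384),tape=(345,385)).items():
    u=int(u/1.5);v=int(v/1.5); print(nm,np.nanmedian(P[v-1:v+2,u-1:u+2].reshape(-1,3),0).round(4),np.nanmedian(Q['P'][v-1:v+2,u-1:u+2].reshape(-1,3),0).round(4))
E
```

```text
[253.27223872 228.54193888  28.29058996] [ 0.63682296 -0.49974664  0.33062002] 9.9
(np.float64(88.07), array([87.3, 88.9]), array([81.17, 82.05, 82.9 ]))
[333, 'topsurf', array([87.4, 90. , 91.1]), (81, 8, np.float64(79.4), np.float64(83.6)), (84, 17, np.float64(77.7), np.float64(86.2)), (87, 21, np.float64(76.2), np.float64(89.2)), (90, 23, np.float64(75.6), np.float64(89.4)), (93, 28, np.float64(74.5), np.float64(91.0)), (96, 30, np.float64(74.0), np.float64(91.1)), (99, 27, np.float64(74.1), np.float64(91.5)), (102, 29, np.float64(75.6), np.float64(91.2))]
[ 0.38435147 -0.19216653  0.38140423] [ 0.18686428  0.2547336  -0.11912405]
scene (np.float64(87.73), array([85.9, 89.2]), array([79.7 , 81.8 , 83.34]))
fan [ 0.5947 -0.1282  0.2676] [ 0.5947 -0.1282  0.269 ]
ptr [ 0.4787 -0.106   0.1493] [ 0.478  -0.1052  0.1494]
eraser [ 0.4338 -0.1117  0.011 ] [ 0.4334 -0.111   0.0119]
tape [ 0.5073 -0.0454  0.0597] [ 0.5077 -0.0459  0.0591]
```

View pics/scene3.png

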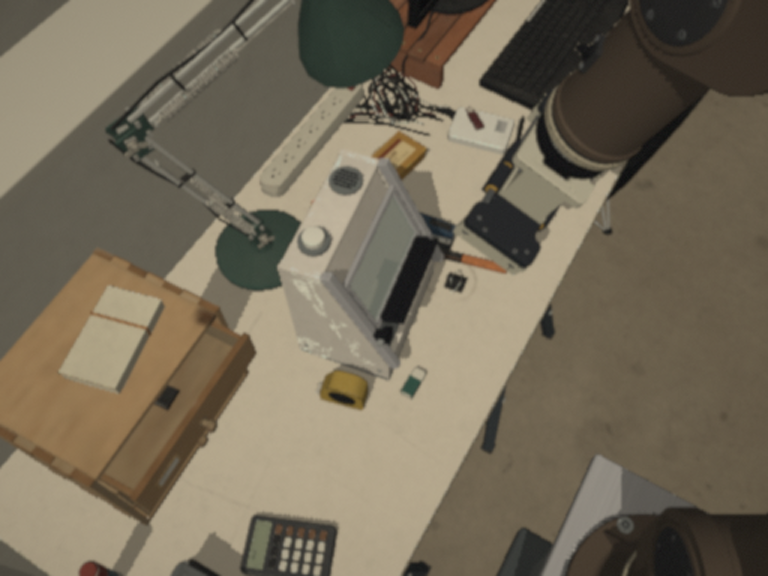

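The scene shows the lip level with the pointer at (383,334) and the button back up at (314,239). The eraser, tape measure, clip and marker are where they were, and the arm is clear.

```bash
python3 -c "from cell import ticket; print(ticket.sign_off())"
```

```text
the job is handed in; nothing more can be done
None
```

The job is handed in: the window lip stands within about 1 mm of the pointer by camera measurement, the fan button was pressed to its stop and came back up, and the pointer and the things on the desk look unmoved in the last picture.

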